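# Stack a gear on its risers and slide it under the microscope

## Robot

A 6-joint arm with a two-finger parallel gripper is mounted at the origin on the work surface. World frame = base frame: x ahead of the robot, y to its left, z up, the work surface at z = 0. Lengths are in mm, angles in rad, forces in N, time in s.
With the tool pointing down it reaches from about 350 to 975 mm from the base axis. Payload 7.1 kg.
Tool frame: the origin (TCP) lies on the front face of the gripper's body, between the roots of the fingers; the fingertips stand 80 mm ahead of it and the grasp point (between the pads) lies 61 mm ahead of it; z points along the fingers, y is the line along which they close (so a half turn about z gives the same grasp; the last joint's range is limited). The gripper opens to 88 mm and grips with 3 to 60 N. Pads are 20 mm wide; open, the fingers measure 115 mm over their backs; the gripper's body (75 mm by 178 mm) begins 61 mm behind the grasp point.
Start: joints at [1.13, 0.423, 1.63, -0, 1.089, -0.019], TCP at [255.845, 570.218, 302.675] pointing down, gripper open.
Joint ranges: [-3, 3], [-0.9, 2.11], [0.09, 2.58], [-1.31, 4.45], [0.11, 2.69], [-2.54, 2.54]. Speed limits (rad/s): [2.39, 2.39, 3.01, 3.14, 3.14, 3.14].

## Interface

Orientations are given as a rotation vector (axis times angle).
In Python, from workcell import readout, vision, close_job gives the robot as it stands.
- The arm moves only by the tool servo_tool, never from a script. Its argument "plan" is a list that holds one entry, the list of rows, each a list of 7 numbers: the gripper command: -1 is fully open, 1 is shut, values between are in proportion, then the shift along the world's x, y, z in units of 40 mm (1.0 is 40 mm), then the turn, a rotation vector about the world's x, y, z in units of 5 degrees (1.0 is 5 degrees). A call has 1 to 5 rows; each row shifts and turns the commanded pose from where the row before left it; what a row does not reach is not made up. A row lasts 1/12 s, in which the tool goes at most 41.7 mm and 7.16 degrees, less where a joint would pass 70% of its speed; a pose out of reach is approached as far as the arm can. A call is refused whole if a number of a shift passes 1 or a number of a turn 1, either way. A call with a gripper value outside its range is refused whole. The fingers move at their own pace and stop on an object; the grip force is fixed at half the most. Time passes only in rows, so rows that do not move let the fingers close. It gives the time, the measured TCP pose, the force, the opening and the grip force at its end, in the units of the state.
- readout.get_obs(): the state, without advancing time (a new reading comes with each control period).
- vision.get_image(name): name is "side" or "top"; returns the picture (400x640x3 uint8, red, green, blue); there is no depth.
- vision.camera_params(name): a dict with "fx", "fy", "cx", "cy" (pixels), "rvec" (rotation vector, rad) and "tvec" (3), from world to camera coordinates, as OpenCV has them. Camera axes: x right, y down, z forward; pixel columns grow to the right and rows downward; lengths in mm; the calibration is good to about 2 mm. A picture is of the moment at which its call begins. camera_params takes no time and is no camera call.
- close_job(): hands the job in; it is judged then, once.
The state is a dict: "t": time; "qpos": joint angles; "qvel": joint speeds; "joint_torque": joint torques, N m; "ee_pos": TCP position; "orientation": TCP orientation; "ft_force": force on the tool from outside, world axes, zero at the start; "moment": the same for the moment, N m; "width": finger opening in mm; "grasp_force": force on a finger pad.
Only numpy, scipy, OpenCV 4.12 (cv2) and the standard library are available. Lean on these libraries where they do the work, as an engineer would, in place of code of your own. Each camera call takes 0.05 s, during which the arm holds its last target. There are 200 camera calls.

## Task

Set up the brass gear for inspection: on the black mark of the aluminium carrier put the yellow-topped block, on that the green-topped block, and on top the gear, hub up, each centred on what is below it and the two blocks lengthwise along the carrier. Then, by its orange fin, slide the loaded carrier along the bench, without lifting it, until the gear is centred under the microscope's lens, and let go. Leave the red-topped block where it is and do not knock the microscope.

Things in the scene. Friction and masses are not known exactly. Their poses are not given: they have to be found in the camera images.
- carrier: Loose flat aluminium slide, 220 x 90 x 8 mm (x, y, z), about 0.4 kg. Origin: centre of its underside; x along its length from fin end to mark end, z up. Orange upright fin for gripping, centred at x = -90 mm, y = 0: 36 mm long (x), 14 mm thick (y), top 50 mm above the bench. At the start its mark end points roughly to world +y, towards the microscope.
- mark (a point): Centre of the black 74 x 54 mm rectangle on the carrier's deck, at x = +50 mm, y = 0 of the carrier, on the deck's upper face (8 mm above the bench). Axes as the carrier's.
- yellow_block: Loose dark metal riser block with a yellow top, 64 x 44 x 22 mm (x, y, z), about 0.17 kg. Origin: centre of its underside; x along its length, z up.
- green_block: Loose dark metal riser block with a green top, 54 x 38 x 20 mm (x, y, z), about 0.11 kg. Origin: centre of its underside; x along its length, z up.
- red_block: Loose dark metal riser block with a red top, 54 x 38 x 20 mm, not needed: it stays where it is. Origin: centre of its underside; x along its length, z up.
- gear: Loose brass gear, 44 mm across its teeth and 12 mm thick, with a round hub of 22 mm diameter rising 6 mm higher (18 mm in all), about 0.13 kg; it starts hub up. Origin: centre of its underside on its axis; z up, towards the hub.
- microscope: Fixed stereo microscope. Origin: on the bench right under its lens. White ring light 72 mm across, underside 80 mm above the bench, bench free below; the full stack on the carrier is 68 mm high. Head 84 mm wide in y, up to 260 mm; eyepieces lean to +x, 130 mm out. Column at +y, 390 mm tall; its foot (200 x 130, 28 mm high) begins 120 mm from the lens axis.
- lens (a point): Centre of the microscope's lens, 80 mm above the bench, looking straight down. Axes as the microscope's.
Things that resemble listed ones, but are neither listed nor needed, are in the scene too. Several things look just like the gear: the one meant starts nearest to the robot's base.

How it is judged (in metres and radians):
On the way, in this order (a step that is already met when the one before it is completed fails the run):
1. the yellow-topped block rests on the carrier's mark, lengthwise, let go (horizontal distance between yellow_block and mark below 0.012 m and z of yellow_block in the frame of mark between -0.004 and 0.004 m and angle between the x axis of yellow_block and the x axis of carrier, either way round below 0.26 rad and contact force between yellow_block and the fingers below 0.05 N and linear speed of yellow_block below 0.02 m/s and angular speed of yellow_block below 0.2 rad/s), for 0.2 s.
2. the green-topped block rests on the yellow one, lengthwise, let go (horizontal distance between yellow_block and mark below 0.012 m and z of yellow_block in the frame of mark between -0.004 and 0.004 m and angle between the x axis of each of yellow_block, green_block and the x axis of carrier, either way round below 0.26 rad and horizontal distance between green_block and yellow_block below 0.01 m and z of green_block in the frame of yellow_block between 0.018 and 0.026 m and contact force between green_block and the fingers below 0.05 N and linear speed of green_block below 0.02 m/s and angular speed of green_block below 0.2 rad/s), for 0.2 s.
3. the gear rests on the green-topped block, hub up, let go (horizontal distance between yellow_block and mark below 0.012 m and z of yellow_block in the frame of mark between -0.004 and 0.004 m and angle between the x axis of each of yellow_block, green_block and the x axis of carrier, either way round below 0.26 rad and horizontal distance between green_block and yellow_block below 0.01 m and z of green_block in the frame of yellow_block between 0.018 and 0.026 m and horizontal distance between gear and green_block below 0.01 m and z of gear in the frame of green_block between 0.016 and 0.024 m and contact force between gear and the fingers below 0.05 N and linear speed of gear below 0.02 m/s and angular speed of gear below 0.2 rad/s), for 0.2 s.
At the end, for the whole second after the job is handed in: Yellow block within 12 mm of the mark, green on yellow and gear (hub up) on green each within 10 mm of centre; blocks within 15 degrees of the carrier's length; carrier flat on the bench, gear axis within 15 mm of the lens axis; all at rest (horizontal distance between yellow_block and mark below 0.012 m and z of yellow_block in the frame of mark between -0.004 and 0.004 m and angle between the x axis of each of yellow_block, green_block and the x axis of carrier, either way round below 0.26 rad and horizontal distance between green_block and yellow_block below 0.01 m and z of green_block in the frame of yellow_block between 0.018 and 0.026 m and horizontal distance between gear and green_block below 0.01 m and z of gear in the frame of green_block between 0.016 and 0.024 m and horizontal distance between gear and lens below 0.015 m and height (world z) of carrier below 0.004 m and linear speed of each of carrier, yellow_block, green_block, gear below 0.02 m/s and angular speed of each of carrier, yellow_block, green_block, gear below 0.2 rad/s); the robot touches nothing.
It fails at once if the red-topped block is moved more than 20 mm (distance of red_block from where it was at the start of the episode above 0.02 m).
It fails at once if the carrier is lifted more than 20 mm off the bench (height (world z) of carrier above 0.02 m).
It fails at once if the microscope is knocked (more than 5 N) (contact force between microscope and anything else above 5 N).
It also fails if it takes over 120 s, if anything falls off the work surface, if the arm or the gripper's body presses on something with over 40 N, if the wrist force passes 120 N, or if a joint passes its speed limit or range.

## Working session

There is one attempt and no reset: what is moved stays moved. The work goes in short steps, Python scripts to look and compute and a tool call to move; the robot and the scene stay as the last step left them, time stands still between calls to the robot, and variables do not carry over. Pictures are saved under pics/ and viewed, at most 14 in all, crops included, and the job is handed in when it is done.

Besides the shell and the picture viewer there is one more tool, called in YAML: its name, and indented under it one key for each argument. servo_tool: Moves the arm, as the interface text tells. Its arguments: {"type":"object","properties":{"plan":{"type":"array"}},"required":["plan"]}

```bash
mkdir -p pics
cat > h.py <<'E'
import numpy as np, cv2
from workcell import readout, vision
def cam(n):
    p=vision.camera_params(n); R=cv2.Rodrigues(np.array(p["rvec"],float))[0]; t=np.array(p["tvec"],float)
    return p,R,t
def ray(n,uv,z):
    p,R,t=cam(n); d=R.T@np.array([(uv[0]-p["cx"])/p["fx"],(uv[1]-p["cy"])/p["fy"],1.]); c=-R.T@t
    return c+d*(z-c[2])/d[2]
def proj(n,P):
    p,R,t=cam(n); q=R@np.array(P,float)+t
    return np.array([p["fx"]*q[0]/q[2]+p["cx"],p["fy"]*q[1]/q[2]+p["cy"]])
def img(n,f=None):
    im=cv2.cvtColor(np.asarray(vision.get_image(n)),cv2.COLOR_RGB2BGR)
    if f: cv2.imwrite("pics/"+f,im)
    return im
E
python3 - <<'E'
from h import *
for n in("top","side"):
    img(n,n+"0.png"); p,R,t=cam(n); print(n,p["fx"],(-R.T@t).round(),R[2].round(2))
print(readout.get_obs())
E
```

```text
top 443.00061044060766 [ 355.  -14. 1016.] [ 0.2   0.01 -0.98]
side 393.87434327207774 [ -13. -534.  619.] [ 0.6   0.56 -0.57]
{'t': 0.1, 'qpos': array([ 1.13003590e+00,  4.23757057e-01,  1.63063002e+00, -1.61085401e-05,
        1.08859765e+00, -1.89718336e-02]), 'qvel': array([ 0.00015676, -0.00146718, -0.00227548, -0.00202188, -0.00016181,
        0.00014154]), 'joint_torque': array([ 6.03380577e-04, -5.45611811e+01, -2.74325895e+01,  6.45054085e-02,
        1.87384657e-02, -3.70627936e-05]), 'ee_pos': array([255.66175014, 569.87496383, 301.97749347]), 'orientation': array([-6.57568498e-01, -3.07169302e+00,  2.13404140e-03]), 'ft_force': array([-1.1631176 , -0.42037104,  0.30542971]), 'moment': array([0.00176772, 0.01597648, 0.01154023]), 'grasp_force': 0.0, 'width': 87.57245911685446}
```

View pics/top0.png

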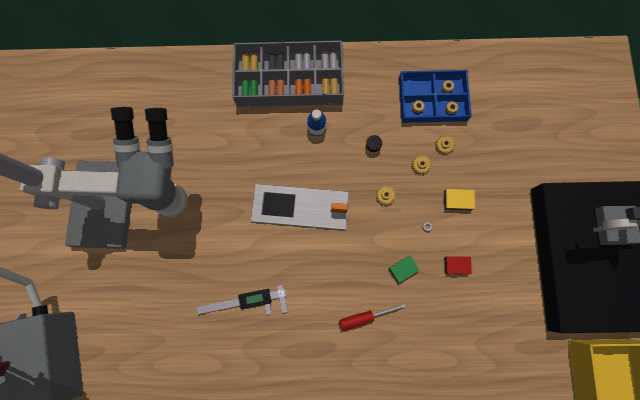

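View pics/side0.png

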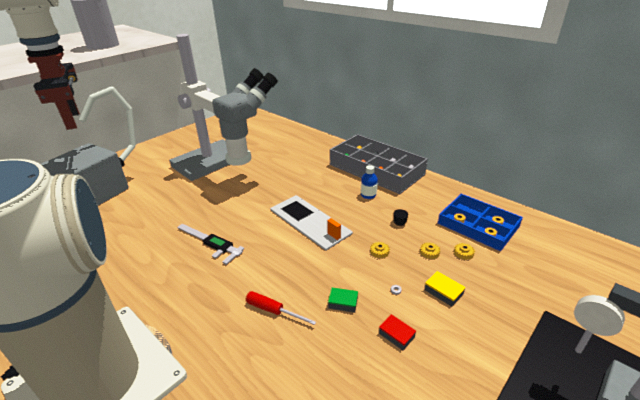

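Top view: yellow block (460,200), green (404,270), red (458,265), carrier with mark at (279,205) and fin at (340,208); microscope head near (150,180), ring near (172,200). Gear look-alikes: (386,196), (422,165), (445,145), plus three in the blue tray. Next I'll measure and take an enlarged crop.

Run:
```python
from h import *
im=cv2.imread("pics/top0.png"); sd=cv2.imread("pics/side0.png")
a=cv2.resize(im[120:290,360:490],None,fx=3,fy=3,interpolation=cv2.INTER_CUBIC)
cv2.imwrite("pics/gears.png",a)
b=cv2.resize(im[90:260,60:220],None,fx=2.4,fy=2.4,interpolation=cv2.INTER_CUBIC)
c=cv2.resize(sd[60:200,160:290],None,fx=3,fy=3,interpolation=cv2.INTER_CUBIC)
o=np.zeros((420,800,3),np.uint8); o[:b.shape[0],:b.shape[1]]=b; o[:c.shape[0],400:400+c.shape[1]]=c
cv2.imwrite("pics/micro.png",o)
def meas(n,im,z,lo,hi,name,roi=None,amin=40):
    m=cv2.inRange(cv2.cvtColor(im,cv2.COLOR_BGR2HSV),lo,hi)
    if roi: k=np.zeros_like(m); k[roi[1]:roi[3],roi[0]:roi[2]]=1; m*=k
    for c in cv2.findContours(m,cv2.RETR_EXTERNAL,cv2.CHAIN_APPROX_NONE)[0]:
        if cv2.contourArea(c)<amin: continue
        P=np.array([ray(n,p[0],z)[:2] for p in c],np.float32); r=cv2.minAreaRect(P)
        M=cv2.moments(c); uv=(M["m10"]/M["m00"],M["m01"]/M["m00"])
        box=cv2.boxPoints(r); e=[box[1]-box[0],box[2]-box[1]]; e=max(e,key=np.linalg.norm)
        print(n,name,"px",np.round(uv),"cen",ray(n,uv,z)[:2].round(1),"rect",np.round(r[0],1),np.round(r[1],1),"long ang",round(np.degrees(np.arctan2(e[1],e[0]))%180,1),"dist",round(np.hypot(*r[0])))
for n,i,R in(("top",im,(370,120,500,300)),("side",sd,(250,200,500,360))):
    meas(n,i,22,(22,120,90),(33,255,255),"yellow/gear",R)
    meas(n,i,20,(50,120,60),(80,255,255),"green",R)
    meas(n,i,20,(0,180,90),(4,255,255),"red",R,150)
meas("top",im,50,(5,170,100),(16,255,255),"fin",(320,195,360,225),20)
meas("side",sd,50,(5,170,100),(16,255,255),"fin",(320,210,350,245),20)
meas("top",im,8,(0,0,0),(180,255,70),"mark",(255,185,310,225))
meas("side",sd,8,(0,0,0),(180,255,70),"mark",(270,190,325,228))
meas("top",im,8,(0,0,120),(180,50,255),"deck",(245,180,355,235))
```

```text
top yellow/gear px [460. 199.] cen [ 554.8 -338.7] rect [ 555.  -339.1] [63.5 44.5] long ang 85.7 dist 650
top green px [404. 269.] cen [ 399.3 -202.8] rect [ 399.5 -202.8] [36.4 53.7] long ang 120.1 dist 448
top red px [458. 265.] cen [ 405.3 -324.1] rect [ 405.3 -324. ] [53.6 35.2] long ang 89.0 dist 519
side yellow/gear px [445. 285.] cen [ 552.4 -342.8] rect [ 553.  -341.9] [66.4 50.5] long ang 86.6 dist 650
side yellow/gear px [464. 249.] cen [ 678.3 -324.1] rect [ 679.8 -323.1] [36.2 37.3] long ang 130.7 dist 753
side yellow/gear px [430. 248.] cen [ 630.9 -265.9] rect [ 632.1 -265.9] [38.3 38.2] long ang 89.9 dist 686
side yellow/gear px [379. 248.] cen [ 559.8 -179.4] rect [ 559.1 -180. ] [38.  37.4] long ang 2.5 dist 587
side green px [343. 297.] cen [ 397.3 -207.1] rect [ 397.6 -206.4] [41.2 54. ] long ang 120.3 dist 448
side red px [397. 329.] cen [ 402.8 -328.2] rect [ 403.  -327.3] [54.8 39.5] long ang 88.3 dist 519
side red px [265. 303.] cen [ 286.6 -101.7] rect [ 286.  -100.3] [28.9 80.1] long ang 103.9 dist 303
top fin px [339. 206.] cen [537.6 -62.4] rect [537.6 -62.3] [33.5 12.4] long ang 84.0 dist 541
side fin px [334. 228.] cen [519.  -79.7] rect [520.  -79.9] [75.9 27.8] long ang 41.1 dist 526
top mark px [278. 204.] cen [552.6  77.1] rect [552.8  77.1] [71.6 52.3] long ang 84.1 dist 558
side mark px [297. 210.] cen [551.9  75.1] rect [552.6  75.8] [68.9 49.5] long ang 83.7 dist 558
top deck px [296. 206.] cen [548.3  35. ] rect [547.8  27.8] [219.2  88.5] long ang 84.0 dist 548
```

View pics/gears.png

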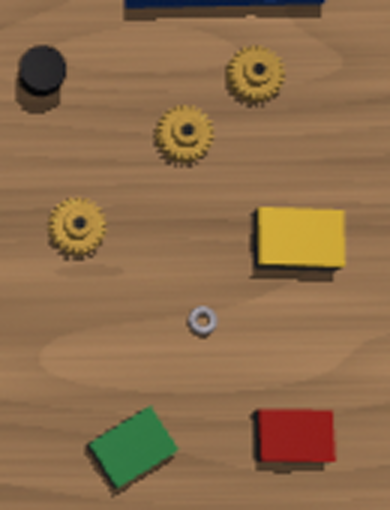

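View pics/micro.png

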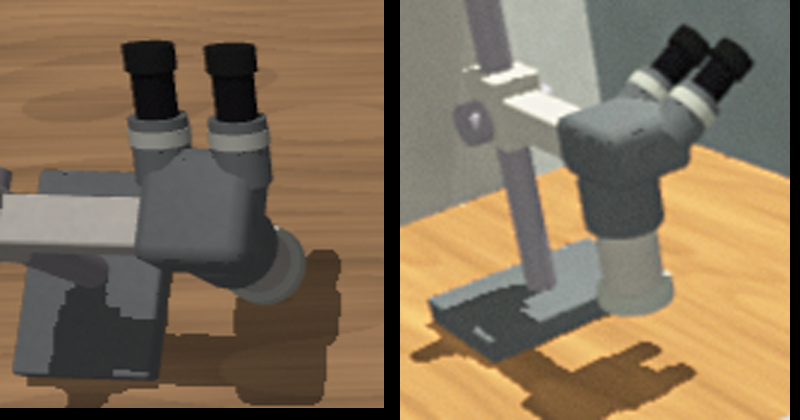

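The gears lie at about (560,-180), (631,-266) and (679,-324), at 587, 686 and 753 mm from the base; the tray ones are farther out still. The one at top pixel (386,196), a full hub-up gear in the crop, is the one meant. In the microscope crop, the near arc of the ring is visible in both views, so I'll fit its bottom rim at z=80, along with the foot.

Run:
```python
from h import *
from scipy.optimize import least_squares
im={"top":cv2.imread("pics/top0.png"),"side":cv2.imread("pics/side0.png")}
o=[]
for n,(x0,y0,x1,y1) in {"top":(160,165,190,222),"side":(222,140,260,168)}.items():
    hs=cv2.cvtColor(im[n],cv2.COLOR_BGR2HSV)[y0:y1,x0:x1]; m=((hs[...,1]<70)&(hs[...,2]>70)).astype(np.uint8)
    c=max(cv2.findContours(m,cv2.RETR_EXTERNAL,cv2.CHAIN_APPROX_NONE)[0],key=len)[:,0]+[x0,y0]
    if n=="side":
        cs=[(u,c[c[:,0]==u,1].max()+.5) for u in range(c[:,0].min()+1,c[:,0].max())]
    else:
        cs=[(c[c[:,1]==v,0].max()+.5,v) for v in range(188,c[:,1].max())]
    print(n,cs)
    P=np.array([ray(n,p,80)[:2] for p in cs])
    for R in(36,):
        s=least_squares(lambda q:np.hypot(*(P-q[:2]).T)-R,P.mean(0)+[30,30],loss="soft_l1"); print(R,s.x.round(1),s.fun.round(1))
    o.append(P)
P=np.vstack(o);s=least_squares(lambda q:np.hypot(*(P-q[:2]).T)-36,P.mean(0),loss="soft_l1");print(s.x,)
# foot near edge, top view z=28
for p in((132,161+0),(126,247),(67,246)): print(p,ray("top",p,28).round(1))
# gear hub hole & teeth in top
hs=cv2.cvtColor(im["top"],cv2.COLOR_BGR2HSV)
g=hs[180:212,370:402]; m=((g[...,1]>140)&(g[...,0]>18)&(g[...,0]<34)).astype(np.uint8)
c=max(cv2.findContours(m,cv2.RETR_EXTERNAL,cv2.CHAIN_APPROX_NONE)[0],key=len)[:,0]+[370,180]
q,r=cv2.minEnclosingCircle(c.astype(np.float32)); print("gear",q,r,ray("top",q,10).round(1), r/443*1000*1.0)
print("hole",ray("top",(386,194.3),18).round(1), "side hub", ray("side",(379,245.5),18).round(1))
```

```text
top [(np.float64(182.5), 188), (np.float64(182.5), 189), (np.float64(183.5), 190), (np.float64(184.5), 191), (np.float64(184.5), 192), (np.float64(185.5), 193), (np.float64(185.5), 194), (np.float64(186.5), 195), (np.float64(186.5), 196), (np.float64(186.5), 197), (np.float64(187.5), 198), (np.float64(187.5), 199), (np.float64(187.5), 200), (np.float64(187.5), 201), (np.float64(186.5), 202), (np.float64(186.5), 203), (np.float64(186.5), 204), (np.float64(185.5), 205), (np.float64(185.5), 206), (np.float64(185.5), 207), (np.float64(184.5), 208), (np.float64(183.5), 209), (np.float64(183.5), 210), (np.float64(182.5), 211), (np.float64(181.5), 212), (np.float64(180.5), 213), (np.float64(178.5), 214), (np.float64(176.5), 215)]
36 [551.7 304.3] [ 1.  -0.5 -0.4  0.1 -1.  -0.1 -1.   0.3 -0.2 -0.6  1.3  1.1  1.1  1.3
 -0.6 -0.2  0.3 -1.1 -0.3  0.7 -0.2 -0.9  0.4  0.2  0.1  0.4 -0.4 -0.6]
side [(223, np.float64(165.5)), (224, np.float64(165.5)), (225, np.float64(164.5)), (226, np.float64(165.5)), (227, np.float64(164.5)), (228, np.float64(164.5)), (229, np.float64(164.5)), (230, np.float64(16
[... 238 characters left out ...]
), (240, np.float64(164.5)), (241, np.float64(164.5)), (242, np.float64(164.5)), (243, np.float64(163.5)), (244, np.float64(163.5)), (245, np.float64(163.5)), (246, np.float64(162.5)), (247, np.float64(162.5)), (248, np.float64(161.5)), (249, np.float64(160.5))]
36 [550.9 306.4] [13.9 12.2  6.9  9.   3.5  2.1  0.7 -0.4 -1.4 -2.2 -2.7 -3.  -3.1 -3.
 -2.6 -2.  -1.1 -0.1  1.1  2.5 -1.1  0.7  2.6  0.2  2.5  1.2  0.8]
[551.60822355 304.85678504]
(132, 161) [658.2 416.2  28. ]
(126, 247) [458.  416.9  28. ]
(67, 246) [462.7 550.2  28. ]
gear (385.3873291015625, 194.65492248535156) 9.483290672302246 [ 570.2 -171.6   10. ] 21.40697668691252
hole [ 569.3 -171.8   18. ] side hub [ 568.8 -172.2   18. ]
```

Run:
```python
from h import *
for q in((551.6,304.5),(558,304),(558,300),(551.6,308)):
    for n in("side","top"):
        C=np.array([proj(n,(q[0]+36*np.cos(a),q[1]+36*np.sin(a),80)) for a in np.linspace(0,6.28,73)])
        print(q,n,"u",C[:,0].min().round(1),C[:,0].max().round(1),"v",C[:,1].min().round(1),C[:,1].max().round(1))
im=cv2.imread("pics/top0.png");sd=cv2.imread("pics/side0.png")
print("top col172 v", [int(x) for x in im[208:224,172].mean(1)], [int(x) for x in im[200,180:194].mean(1)])
print("side row158 sat",cv2.cvtColor(sd,cv2.COLOR_BGR2HSV)[158,220:258,1].tolist())
print("side col238 sat",cv2.cvtColor(sd,cv2.COLOR_BGR2HSV)[156:172,238,1].tolist())
print("foot edge", [int(x) for x in im[225,118:140].mean(1)],[int(x) for x in im[238:254,85].mean(1)])
```

```text
(551.6, 304.5) side u 225.1 250.8 v 152.8 165.2
(551.6, 304.5) top u 153.7 186.9 v 184.3 216.9
(558, 304) side u 227.0 252.6 v 152.1 164.4
(558, 304) top u 154.1 187.2 v 181.4 214.0
(558, 300) side u 227.9 253.5 v 152.5 164.8
(558, 300) top u 155.9 189.1 v 181.4 213.9
(551.6, 308) side u 224.3 250.0 v 152.4 164.8
(551.6, 308) top u 152.1 185.3 v 184.3 216.9
top col172 v [74, 74, 76, 84, 84, 84, 84, 76, 72, 63, 60, 60, 59, 61, 59, 57] [73, 82, 83, 84, 82, 74, 73, 63, 55, 54, 55, 54, 54, 54]
side row158 sat [10, 8, 13, 11, 15, 9, 24, 24, 21, 27, 20, 21, 25, 22, 29, 25, 21, 29, 24, 21, 19, 27, 21, 23, 25, 21, 21, 24, 24, 20, 17, 111, 137, 141, 138, 137, 133, 135]
side col238 sat [24, 26, 24, 23, 17, 26, 21, 17, 23, 90, 136, 138, 136, 141, 133, 140]
foot edge [49, 49, 48, 48, 50, 49, 45, 44, 44, 44, 46, 53, 98, 107, 107, 107, 107, 107, 107, 106, 107, 107] [47, 47, 48, 48, 49, 49, 49, 48, 47, 55, 66, 69, 70, 66, 126, 123]
```

Lens is at about (552,304), consistent in both views. Working targets:

| Thing | Position (mm) | Long axis |
|---|---|---|
| Yellow block | (554,-340) | 86° |
| Green block | (399,-204) | 120° |
| Gear | (569.5,-172) | – |
| Mark | (552.7,77) | 84° |
| Fin | (538,-62) | 84° |

The gripper's closing line is now at about 66° and needs to be at -4°. I'm moving above the yellow block.

servo_tool:
  plan:
    - [[-1,0.2,-0.91,0,0,0,-1],[-1,0.2,-0.91,0,0,0,-1],[-1,0.2,-0.91,0,0,0,-1],[-1,0.2,-0.91,0,0,0,-1],[-1,0.2,-0.91,0,0,0,-1]]

```text
t: 0.52
ee_pos: [295.6, 386.4, 302.3]
orientation: [-1.312, -2.854, 0.001]
ft_force: [0.7, -0.6, 0.3]
width: 87.9
grasp_force: 0.0
```

servo_tool:
  plan:
    - [[-1,0.3,-0.91,0,0,0,-1],[-1,0.3,-0.91,0,0,0,-1],[-1,0.3,-0.91,0,0,0,-1],[-1,0.3,-0.91,0,0,0,-1],[-1,0.3,-0.91,0,0,0,-1]]

```text
t: 0.93
ee_pos: [355.8, 204.5, 302.6]
orientation: [-1.899, -2.503, 0.0]
ft_force: [0.1, 0.8, 0.7]
width: 88.1
grasp_force: 0.0
```

servo_tool:
  plan:
    - [[-1,0.33,-0.91,0,0,0,-1],[-1,0.33,-0.91,0,0,0,-1],[-1,0.33,-0.91,0,0,0,-1],[-1,0.33,-0.91,0,0,0,-1],[-1,0.33,-0.91,0,0,0,0]]

```text
t: 1.35
ee_pos: [421.9, 22.3, 302.7]
orientation: [2.306, 2.134, 0.0]
ft_force: [0.4, 0.9, -0.8]
width: 87.6
grasp_force: 0.0
```

servo_tool:
  plan:
    - [[-1,0.33,-0.91,0,0,0,0],[-1,0.33,-0.91,0,0,0,0],[-1,0.33,-0.91,0,0,0,0],[-1,0.33,-0.91,0,0,0,0],[-1,0.33,-0.91,0,0,0,0]]

```text
t: 1.77
ee_pos: [487.9, -159.8, 302.5]
orientation: [-2.301, -2.138, 0.0]
ft_force: [0.0, -0.8, 0.3]
width: 87.7
grasp_force: 0.0
```

servo_tool:
  plan:
    - [[-1,0.33,-0.91,0,0,0,0],[-1,0.33,-0.91,0,0,0,0],[-1,0.33,-0.91,0,0,0,0],[-1,0.33,-0.91,0,0,0,0],[-1,0,0,0,0,0,0]]

```text
t: 2.18
ee_pos: [542.3, -309.0, 302.4]
orientation: [2.302, 2.133, -0.0]
ft_force: [-0.3, -0.6, 0.0]
width: 87.4
grasp_force: 0.0
```

servo_tool:
  plan:
    - [[-1,0.3,-0.78,-0.6,0,0,0],[-1,0,0,-1,0,0,0],[-1,0,0,-1,0,0,0],[-1,0,0,-1,0,0,0],[-1,0,0,-0.8,0,0,0]]

```text
t: 2.6
ee_pos: [551.4, -333.7, 123.5]
orientation: [-2.299, -2.137, 0.001]
ft_force: [-0.9, 0.3, -0.3]
width: 88.1
grasp_force: 0.0
```

servo_tool:
  plan:
    - [[-1,0,0,-0.6,0,0,0],[-1,0,0,-0.4,0,0,0],[-1,0,0,-0.1,0,0,0],[-1,0,0,0,0,0,0]]

```text
t: 2.93
ee_pos: [551.6, -333.6, 81.4]
orientation: [-2.298, -2.137, 0.001]
ft_force: [0.6, 0.1, -0.6]
width: 87.5
grasp_force: 0.0
```

Run:
```python
from h import *
o=readout.get_obs(); print(o["ee_pos"],o["ft_force"])
s=img("side"); t=img("top")
a=cv2.resize(s[200:360,340:520],None,fx=2.2,fy=2.2); b=cv2.resize(t[120:280,380:540],None,fx=2.2,fy=2.2)
cv2.imwrite("pics/g1.png",np.hstack([a,b]))
```

```text
[ 551.59997435 -333.56370687   81.44715279] [ 0.56458361  0.09942204 -0.5936729 ]
```

View pics/g1.png

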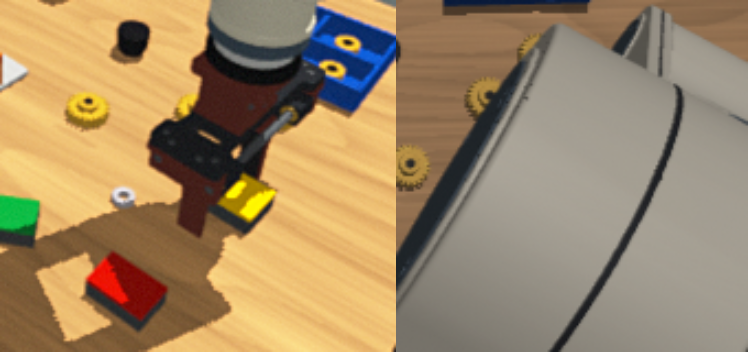

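The crop shows the fingers straddling the yellow block, roughly centred. I shift 6 mm along it and close.

servo_tool:
  plan:
    - [[-1,0.06,-0.16,0,0,0,0],[1,0,0,0,0,0,0],[1,0,0,0,0,0,0],[1,0,0,0,0,0,0],[1,0,0,0,0,0,0]]

```text
t: 3.45
ee_pos: [555.0, -341.0, 82.8]
orientation: [2.301, 2.139, 0.0]
ft_force: [-1.0, 1.0, -0.3]
width: 64.6
grasp_force: 0.0
```

servo_tool:
  plan:
    - [[1,0,0,0,0,0,0],[1,0,0,0,0,0,0],[1,0,0,0,0,0,0],[1,0,0,0,0,0,0],[1,0,0,0,0,0,0]]

```text
t: 3.87
ee_pos: [555.0, -340.9, 82.7]
orientation: [-2.301, -2.139, -0.0]
ft_force: [-0.2, 0.7, 0.9]
width: 44.1
grasp_force: 29.9
```

servo_tool:
  plan:
    - [[1,0,0,0.5,0,0,0],[1,0,0,0.7,0,0,0],[1,0,0.4,0.8,0,0,0],[1,0,0.7,0,0,0,-0.36],[1,0,0.8,0,0,0,0]]

```text
t: 4.28
ee_pos: [556.1, -265.9, 164.9]
orientation: [2.334, 2.095, 0.003]
ft_force: [0.8, 0.2, -2.8]
width: 43.9
grasp_force: 29.9
```

servo_tool:
  plan:
    - [[1,0,0.8,0,0,0,0],[1,0,0.8,0,0,0,0],[1,0,0.8,0,0,0,0],[1,0,0.8,0,0,0,0],[1,0,0.8,0,0,0,0]]

```text
t: 4.7
ee_pos: [554.6, -103.5, 162.6]
orientation: [-2.334, -2.102, 0.0]
ft_force: [0.3, 0.3, -2.1]
width: 43.8
grasp_force: 29.9
```

servo_tool:
  plan:
    - [[1,0,0.8,0,0,0,0],[1,0,0.8,0,0,0,0],[1,0,0.8,0,0,0,0],[1,0,0.8,0,0,0,0],[1,-0.05,0.7,0,0,0,0]]

```text
t: 5.12
ee_pos: [552.9, 52.9, 162.6]
orientation: [-2.334, -2.103, -0.0]
ft_force: [0.2, -0.8, -1.7]
width: 44.0
grasp_force: 29.9
```

servo_tool:
  plan:
    - [[1,0,0.45,0,0,0,0],[1,0,0,0,0,0,0],[1,0,0,0,0,0,0]]

```text
t: 5.37
ee_pos: [552.8, 69.8, 162.5]
orientation: [-2.332, -2.105, 0.001]
ft_force: [0.7, -0.1, -1.2]
width: 43.9
grasp_force: 29.9
```

Run:
```python
from h import *
o=readout.get_obs(); print(o["ee_pos"].round(1),o["ft_force"].round(1),o["orientation"].round(3),o["width"])
s=img("side"); t=img("top")
a=cv2.resize(s[150:270,240:380],None,fx=2.7,fy=2.7); b=cv2.resize(t[140:260,220:360],None,fx=2.7,fy=2.7)
cv2.imwrite("pics/p1.png",np.hstack([a,b]))
```

```text
[552.8  69.8 162.5] [ 0.7 -0.1 -1.2] [-2.332e+00 -2.105e+00  1.000e-03] 43.90393810338353
```

View pics/p1.png

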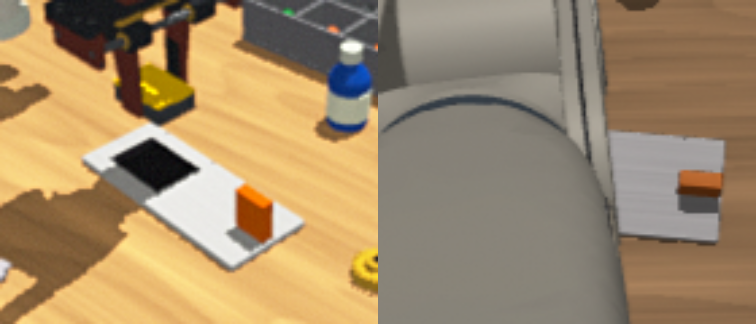

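Side crop: the yellow block is held level just above the mark (mark centre at crop (157,165)), about 6 mm short in y. I correct, lower and release.

servo_tool:
  plan:
    - [[1,0,0.155,-0.5,0,0,0],[1,0,0,-0.6,0,0,0],[1,0,0,-0.4,0,0,0],[1,0,0,-0.2,0,0,0],[1,0,0,0,0,0,0]]

```text
t: 5.88
ee_pos: [552.1, 74.0, 93.0]
orientation: [-2.334, -2.1, 0.004]
ft_force: [-0.2, -0.1, -1.1]
width: 43.5
grasp_force: 29.9
```

servo_tool:
  plan:
    - [[1,0,0,0,0,0,0],[1,0,0,0,0,0,0]]

```text
t: 6.05
ee_pos: [553.7, 74.8, 95.5]
orientation: [2.334, 2.101, 0.002]
ft_force: [0.5, 0.2, -0.6]
width: 43.6
grasp_force: 29.9
```

servo_tool:
  plan:
    - [[1,0,0.03,-0.05,0,0,0],[1,0,0,-0.04,0,0,0],[1,0,0,0,0,0,0]]

```text
t: 6.3
ee_pos: [553.2, 76.5, 91.5]
orientation: [2.334, 2.103, 0.001]
ft_force: [-0.6, 0.8, -1.9]
width: 43.8
grasp_force: 29.9
```

Run:
```python
from h import *
s=img("side"); o=readout.get_obs(); print(o["ee_pos"].round(1),o["ft_force"].round(1))
cv2.imwrite("pics/p2.png",cv2.resize(s[170:250,240:360],None,fx=5,fy=5,interpolation=cv2.INTER_CUBIC))
```

```text
[553.2  76.5  91.4] [ 0.6  0.7 -1.5]
```

View pics/p2.png

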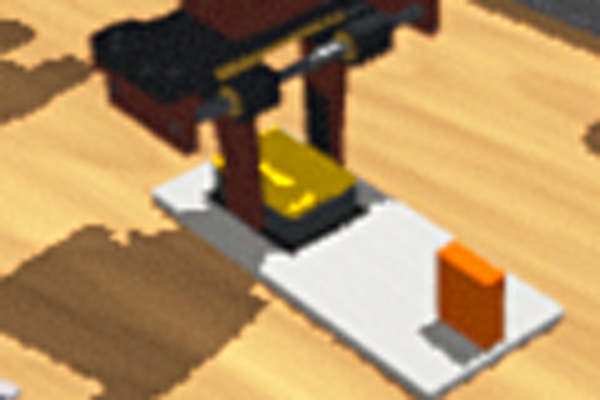

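Crop: the yellow block sits on the mark with an even dark rim; it is a hair above the deck and centred. I release, rise, and go to the green block.

servo_tool:
  plan:
    - [[-1,0,0,0,0,0,0],[-1,0,0,0,0,0,0],[-1,0,0,0,0,0,0],[-1,0,0,0,0,0,0],[-1,0,0,0,0,0,0]]

```text
t: 6.77
ee_pos: [553.1, 76.4, 91.2]
orientation: [2.334, 2.103, 0.0]
ft_force: [0.3, -0.5, 0.1]
width: 73.2
grasp_force: 0.0
```

servo_tool:
  plan:
    - [[-1,0,0,0,0,0,0],[-1,0,0,0,0,0,0],[-1,0,0,0.5,0,0,0],[-1,0,0,0.8,0,0,0],[-1,0,0,0.8,0,0,0]]

```text
t: 7.18
ee_pos: [552.2, 76.3, 175.0]
orientation: [-2.333, -2.102, 0.004]
ft_force: [0.4, -1.0, 0.5]
width: 88.0
grasp_force: 0.0
```

servo_tool:
  plan:
    - [[-1,-0.4,-0.7,0,0,0,0.8],[-1,-0.4,-0.7,0,0,0,0.8],[-1,-0.4,-0.7,0,0,0,0.8],[-1,-0.4,-0.7,0,0,0,0.8],[-1,-0.4,-0.7,0,0,0,0.8]]

```text
t: 7.6
ee_pos: [472.2, -64.5, 175.3]
orientation: [1.928, 2.48, 0.0]
ft_force: [0.7, -1.0, -0.1]
width: 87.7
grasp_force: 0.0
```

servo_tool:
  plan:
    - [[-1,-0.4,-0.7,0,0,0,0.8],[-1,-0.4,-0.7,0,0,0,0.8],[-1,-0.4,-0.7,0,0,0,0.8],[-1,-0.4,-0.7,0,0,0,0.8],[-1,-0.25,-0.7,0,0,0,0]]

```text
t: 8.02
ee_pos: [397.2, -204.5, 175.0]
orientation: [-1.564, -2.723, 0.0]
ft_force: [0.8, -0.6, 0.2]
width: 87.7
grasp_force: 0.0
```

servo_tool:
  plan:
    - [[-1,0,0,0,0,0,0],[-1,0,0,0,0,0,0]]

```text
t: 8.18
ee_pos: [398.6, -204.7, 175.2]
orientation: [1.575, 2.718, 0.0]
ft_force: [-0.5, 1.0, -0.4]
width: 87.9
grasp_force: 0.0
```

Run:
```python
from h import *
o=readout.get_obs(); print(o["ee_pos"].round(1),o["ft_force"].round(1),o["orientation"].round(3),o["width"])
for n,R,z in(("top",(255,170,330,240),30),("side",(260,170,340,240),30)):
    i=img(n); m=cv2.inRange(cv2.cvtColor(i,cv2.COLOR_BGR2HSV),(22,120,90),(33,255,255)); k=np.zeros_like(m); k[R[1]:R[3],R[0]:R[2]]=1; m*=k
    cs=cv2.findContours(m,cv2.RETR_EXTERNAL,cv2.CHAIN_APPROX_NONE)[0]
    if not cs: print(n,"none"); continue
    c=max(cs,key=cv2.contourArea); r=cv2.minAreaRect(np.array([ray(n,p[0],z)[:2] for p in c],np.float32)); print(n,r)
```

```text
[ 398.6 -204.7  175.2] [-0.5  1.  -0.4] [1.575 2.718 0.   ] 87.89180850234128
top ((552.7667236328125, 77.39624786376953), (65.48174285888672, 44.75632095336914), 84.07109069824219)
side ((551.3523559570312, 74.16783142089844), (71.74693298339844, 49.38973617553711), 84.0924072265625)
```

servo_tool:
  plan:
    - [[-1,0,0.04,-0.7,0,0,0],[-1,0,0,-0.8,0,0,0],[-1,0,0,-0.5,0,0,0],[-1,0,0,-0.26,0,0,0],[-1,0,0,0,0,0,0]]

```text
t: 8.7
ee_pos: [398.5, -200.5, 82.9]
orientation: [-1.566, -2.719, 0.0]
ft_force: [-0.3, -0.7, -0.7]
width: 87.7
grasp_force: 0.0
```

servo_tool:
  plan:
    - [[-1,0,0,0,0,0,0],[-1,0,0,0,0,0,0]]

```text
t: 8.87
ee_pos: [399.8, -201.8, 85.5]
orientation: [1.568, 2.721, 0.0]
ft_force: [-0.7, 1.3, 0.1]
width: 87.8
grasp_force: 0.0
```

servo_tool:
  plan:
    - [[-1,0,0,-0.05,0,0,0],[1,0,0,0,0,0,0],[1,0,0,0,0,0,0],[1,0,0,0,0,0,0],[1,0,0,0,0,0,0]]

```text
t: 9.28
ee_pos: [399.2, -202.1, 83.0]
orientation: [1.57, 2.721, 0.0]
ft_force: [0.9, 0.1, 0.2]
width: 64.5
grasp_force: 0.0
```

servo_tool:
  plan:
    - [[1,0,0,0,0,0,0],[1,0,0,0,0,0,0],[1,0,0,0,0,0,0],[1,0,0,0,0,0,0],[1,0,0,0,0,0,0]]

```text
t: 9.7
ee_pos: [399.0, -202.0, 82.7]
orientation: [-1.57, -2.721, 0.0]
ft_force: [-0.3, -0.7, 0.3]
width: 38.0
grasp_force: 30.0
```

servo_tool:
  plan:
    - [[1,0,0,0,0,0,0],[1,0,0,0,0,0,0]]

```text
t: 9.87
ee_pos: [399.0, -202.0, 82.6]
orientation: [-1.57, -2.721, 0.0]
ft_force: [-1.2, 0.5, 0.0]
width: 37.9
grasp_force: 30.0
```

servo_tool:
  plan:
    - [[1,0,0,0.5,0,0,0],[1,0,0,0.8,0,0,0],[1,0,0,0.8,0,0,0],[1,0.2,0.4,0.4,0,0,-0.8],[1,0.4,0.7,0,0,0,-0.8]]

```text
t: 10.28
ee_pos: [424.0, -159.5, 185.9]
orientation: [1.761, 2.595, 0.001]
ft_force: [0.1, -0.4, -1.3]
width: 37.6
grasp_force: 30.0
```

servo_tool:
  plan:
    - [[1,0.4,0.7,0,0,0,-0.8],[1,0.4,0.7,0,0,0,-0.8],[1,0.4,0.7,0,0,0,-0.8],[1,0.4,0.7,0,0,0,-0.8],[1,0.4,0.7,0,0,0,-0.8]]

```text
t: 10.7
ee_pos: [503.3, -16.4, 182.5]
orientation: [-2.185, -2.257, 0.001]
ft_force: [0.6, -1.4, -0.1]
width: 37.7
grasp_force: 30.0
```

servo_tool:
  plan:
    - [[1,0.4,0.7,0,0,0,-0.8],[1,0.4,0.7,0,0,0,-0.8],[1,0.4,0.7,0,0,0,0],[1,0.25,0.57,0,0,0,0],[1,0,0,0,0,0,0]]

```text
t: 11.12
ee_pos: [563.0, 92.5, 182.7]
orientation: [2.33, 2.106, 0.004]
ft_force: [0.1, 0.3, -1.2]
width: 37.8
grasp_force: 30.0
```

servo_tool:
  plan:
    - [[1,0,0,0,0,0,0],[1,0,0,0,0,0,0]]

```text
t: 11.28
ee_pos: [560.1, 88.4, 182.1]
orientation: [-2.333, -2.103, 0.002]
ft_force: [0.7, -0.6, -2.1]
width: 37.7
grasp_force: 30.0
```

servo_tool:
  plan:
    - [[1,-0.18,-0.29,-0.3,0,0,0],[1,0,0,-0.6,0,0,0],[1,0,0,-0.5,0,0,0],[1,0,0,-0.25,0,0,0],[1,0,0,0,0,0,0]]

```text
t: 11.7
ee_pos: [552.0, 76.0, 114.6]
orientation: [-2.334, -2.099, 0.006]
ft_force: [-0.9, 0.1, -0.6]
width: 37.8
grasp_force: 30.0
```

servo_tool:
  plan:
    - [[1,0,0,0,0,0,0],[1,0,0,0,0,0,0]]

```text
t: 11.87
ee_pos: [554.3, 76.9, 117.5]
orientation: [2.334, 2.102, 0.001]
ft_force: [0.3, -0.2, -1.0]
width: 37.7
grasp_force: 30.0
```

Run:
```python
from h import *
s=img("side"); o=readout.get_obs(); print(o["ee_pos"].round(1),o["ft_force"].round(1))
cv2.imwrite("pics/p3.png",cv2.resize(s[170:250,240:360],None,fx=5,fy=5,interpolation=cv2.INTER_CUBIC))
```

```text
[554.5  77.  117.8] [-0.2  0.1 -1.1]
```

View pics/p3.png

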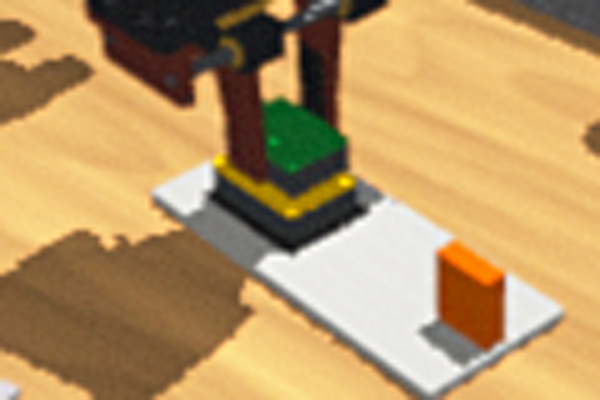

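Crop: the green block hovers about 4 mm above the yellow, centred and aligned. I lower it, release, rise, and head for the gear.

servo_tool:
  plan:
    - [[1,-0.03,0,-0.06,0,0,0],[1,0,0,-0.05,0,0,0],[1,0,0,0,0,0,0],[1,0,0,0,0,0,0]]

```text
t: 12.25
ee_pos: [552.9, 77.3, 112.7]
orientation: [2.333, 2.103, 0.001]
ft_force: [0.2, -0.5, 1.8]
width: 37.2
grasp_force: 30.0
```

servo_tool:
  plan:
    - [[-1,0,0,0,0,0,0],[-1,0,0,0,0,0,0],[-1,0,0,0,0,0,0],[-1,0,0,0,0,0,0],[-1,0,0,0,0,0,0]]

```text
t: 12.67
ee_pos: [552.6, 77.2, 112.2]
orientation: [-2.334, -2.103, 0.0]
ft_force: [0.1, -1.1, 0.8]
width: 67.5
grasp_force: 0.0
```

servo_tool:
  plan:
    - [[-1,0,0,0,0,0,0],[-1,0,0,0,0,0,0],[-1,0,0,0.5,0,0,0],[-1,0,0,0.8,0,0,0],[-1,0,-0.3,0.4,0,0,0]]

```text
t: 13.08
ee_pos: [553.4, 66.3, 182.4]
orientation: [2.332, 2.104, 0.003]
ft_force: [1.0, -0.2, 1.0]
width: 87.7
grasp_force: 0.0
```

servo_tool:
  plan:
    - [[-1,0.08,-0.8,0,0,0,0],[-1,0.08,-0.8,0,0,0,0],[-1,0.08,-0.8,0,0,0,0],[-1,0.08,-0.8,0,0,0,0],[-1,0.08,-0.8,0,0,0,0]]

```text
t: 13.5
ee_pos: [568.6, -96.2, 180.4]
orientation: [2.334, 2.103, 0.0]
ft_force: [-0.4, 0.2, -0.3]
width: 87.8
grasp_force: 0.0
```

servo_tool:
  plan:
    - [[-1,0,-0.8,0,0,0,0],[-1,0,-0.8,0,0,0,0],[-1,0,-0.3,0,0,0,0],[-1,0,0,0,0,0,0],[-1,0,0,0,0,0,0]]

```text
t: 13.92
ee_pos: [568.4, -170.7, 180.1]
orientation: [-2.335, -2.101, 0.0]
ft_force: [0.1, 0.8, -0.0]
width: 87.7
grasp_force: 0.0
```

Run:
```python
from h import *
img("top","tmp_t.png"); img("side","tmp_s.png")
o=readout.get_obs(); print(o["ee_pos"].round(1),o["ft_force"].round(1),o["orientation"].round(3),o["width"])
def f(n,R,z,lo,hi):
    i=cv2.imread("pics/tmp_%s.png"%n[0]); m=cv2.inRange(cv2.cvtColor(i,cv2.COLOR_BGR2HSV),lo,hi); k=np.zeros_like(m); k[R[1]:R[3],R[0]:R[2]]=1; m*=k
    cs=cv2.findContours(m,cv2.RETR_EXTERNAL,cv2.CHAIN_APPROX_NONE)[0]
    if not cs: print(n,"none"); return
    c=max(cs,key=cv2.contourArea); r=cv2.minAreaRect(np.array([ray(n,p[0],z)[:2] for p in c],np.float32)); print(n,z,r)
for n,R in(("top",(255,170,330,240)),("side",(260,160,340,240))):
    f(n,R,50,(50,120,50),(80,255,255)); f(n,R,30,(22,120,80),(33,255,255))
```

```text
[ 568.4 -169.4  180.1] [-0.3 -0.1  0. ] [-2.333 -2.103  0.   ] 88.26924439704084
top 50 ((551.875732421875, 74.99323272705078), (52.244728088378906, 37.85945510864258), 83.996826171875)
top 30 ((547.0112915039062, 48.20261001586914), (18.38182258605957, 46.13216018676758), 63.40150833129883)
side 50 ((549.4518432617188, 70.94096374511719), (56.32078170776367, 40.782100677490234), 84.16920471191406)
side 30 ((537.1392822265625, 67.09671020507812), (43.94289779663086, 76.93930053710938), 28.82298469543457)
```

servo_tool:
  plan:
    - [[-1,0.02,-0.055,-0.7,0,0,0],[-1,0,0,-0.8,0,0,0],[-1,0,0,-0.6,0,0,0],[-1,0,0,-0.33,0,0,0],[-1,0,0,0,0,0,0]]

```text
t: 14.43
ee_pos: [569.1, -171.4, 81.6]
orientation: [-2.331, -2.104, 0.002]
ft_force: [-0.6, -0.5, 1.1]
width: 87.4
grasp_force: 0.0
```

servo_tool:
  plan:
    - [[-1,0,0,0,0,0,0],[-1,0,0,0,0,0,0],[-1,0,0,0,0,0,0]]

```text
t: 14.68
ee_pos: [569.8, -172.4, 83.6]
orientation: [2.333, 2.103, 0.001]
ft_force: [0.2, 0.1, 0.1]
width: 88.2
grasp_force: 0.0
```

servo_tool:
  plan:
    - [[1,0,0,-0.03,0,0,0],[1,0,0,0,0,0,0],[1,0,0,0,0,0,0],[1,0,0,0,0,0,0],[1,0,0,0,0,0,0]]

```text
t: 15.1
ee_pos: [569.5, -173.1, 82.0]
orientation: [2.334, 2.103, 0.0]
ft_force: [0.7, 0.6, -0.0]
width: 58.1
grasp_force: 0.0
```

servo_tool:
  plan:
    - [[1,0,0,0,0,0,0],[1,0,0,0,0,0,0],[1,0,0,0,0,0,0],[1,0,0,0,0,0,0],[1,0,0,0,0,0,0]]

```text
t: 15.52
ee_pos: [569.5, -173.0, 81.9]
orientation: [2.334, 2.103, 0.0]
ft_force: [0.0, -0.8, -0.2]
width: 43.0
grasp_force: 30.0
```

servo_tool:
  plan:
    - [[1,0,0,0,0,0,0],[1,0,0,0.4,0,0,0],[1,0,0,0.8,0,0,0],[1,0,0,0.8,0,0,0],[1,0,0,0.5,0,0,0]]

```text
t: 15.93
ee_pos: [569.9, -173.1, 184.2]
orientation: [2.333, 2.102, 0.001]
ft_force: [1.1, -0.1, -1.8]
width: 43.1
grasp_force: 30.0
```

servo_tool:
  plan:
    - [[1,-0.08,0.4,0,0,0,0],[1,-0.08,0.7,0,0,0,0],[1,-0.08,0.7,0,0,0,0],[1,-0.08,0.7,0,0,0,0],[1,-0.08,0.7,0,0,0,0]]

```text
t: 16.35
ee_pos: [551.9, -43.1, 180.6]
orientation: [-2.333, -2.101, 0.002]
ft_force: [-0.4, 0.4, -2.0]
width: 43.2
grasp_force: 30.0
```

servo_tool:
  plan:
    - [[1,-0.03,0.7,0,0,0,0],[1,0,0.7,0,0,0,0],[1,0,0.7,0,0,0,0],[1,0,0.6,0,0,0,0],[1,0,0.3,0,0,0,0]]

```text
t: 16.77
ee_pos: [550.8, 77.9, 180.6]
orientation: [-2.331, -2.104, 0.002]
ft_force: [-0.5, 0.6, -1.7]
width: 43.3
grasp_force: 30.0
```

servo_tool:
  plan:
    - [[1,0,0,-0.3,0,0,0],[1,0,0,-0.4,0,0,0],[1,0,0,-0.3,0,0,0],[1,0,0,0,0,0,0],[1,0,0,0,0,0,0]]

```text
t: 17.18
ee_pos: [551.4, 74.1, 140.5]
orientation: [-2.334, -2.1, 0.004]
ft_force: [0.5, 0.8, -1.6]
width: 43.2
grasp_force: 30.0
```

servo_tool:
  plan:
    - [[1,0,0,0,0,0,0],[1,0,0,0,0,0,0],[1,0,0,0,0,0,0]]

```text
t: 17.43
ee_pos: [552.7, 74.7, 142.5]
orientation: [2.334, 2.102, 0.002]
ft_force: [-0.1, -0.1, -1.5]
width: 43.1
grasp_force: 30.0
```

Now down 9.7 mm, gently.

servo_tool:
  plan:
    - [[1,0,0.01,-0.1,0,0,0],[1,0,0,-0.08,0,0,0],[1,0,0,-0.06,0,0,0],[1,0,0,0,0,0,0],[1,0,0,0,0,0,0]]

```text
t: 17.85
ee_pos: [552.1, 75.5, 132.1]
orientation: [-2.334, -2.103, 0.001]
ft_force: [-0.5, -0.6, -1.9]
width: 43.0
grasp_force: 30.0
```

Run:
```python
from h import *
s=img("side"); o=readout.get_obs(); print(o["ee_pos"].round(1),o["ft_force"].round(1))
cv2.imwrite("pics/p4.png",cv2.resize(s[160:240,240:360],None,fx=5,fy=5,interpolation=cv2.INTER_CUBIC))
```

```text
[552.1  75.4 132.1] [-0.2 -0.  -1.4]
```

View pics/p4.png

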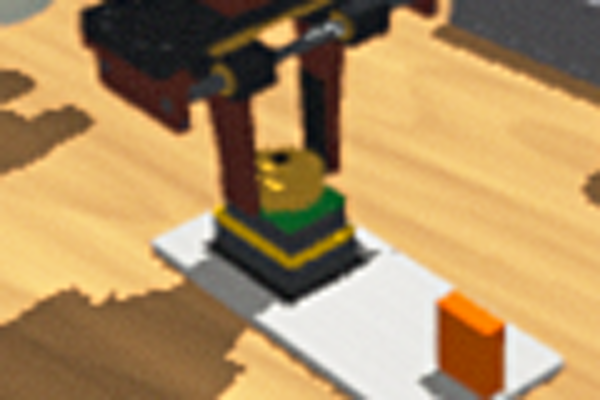

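Crop: the gear is on or just over the green block, hub up and centred. I release, rise, move above the fin and look.

servo_tool:
  plan:
    - [[-1,0,0,0,0,0,0],[-1,0,0,0,0,0,0],[-1,0,0,0,0,0,0],[-1,0,0,0,0,0,0],[-1,0,0,0,0,0,0]]

```text
t: 18.32
ee_pos: [552.3, 75.4, 132.4]
orientation: [2.334, 2.103, 0.0]
ft_force: [0.2, -0.2, -0.3]
width: 72.7
grasp_force: 0.0
```

servo_tool:
  plan:
    - [[-1,0,0,0,0,0,0],[-1,0,0,0,0,0,0],[-1,0,0,0.5,0,0,0],[-1,0,0,0.7,0,0,0],[-1,0,0,0.3,0,0,0]]

```text
t: 18.73
ee_pos: [553.2, 75.5, 194.5]
orientation: [2.333, 2.102, 0.003]
ft_force: [0.6, 0.2, -0.2]
width: 87.7
grasp_force: 0.0
```

servo_tool:
  plan:
    - [[-1,-0.07,-0.6,0,0,0,0],[-1,-0.07,-0.8,0,0,0,0],[-1,-0.07,-0.8,0,0,0,0],[-1,-0.07,-0.8,0,0,0,0],[-1,-0.07,-0.43,0,0,0,0]]

```text
t: 19.15
ee_pos: [538.0, -64.3, 192.3]
orientation: [2.334, 2.101, 0.0]
ft_force: [-0.6, -0.0, -0.8]
width: 87.6
grasp_force: 0.0
```

servo_tool:
  plan:
    - [[-1,0,0,0,0,0,0],[-1,0,0,0,0,0,0],[-1,0,0,0,0,0,0]]

```text
t: 19.4
ee_pos: [538.3, -61.3, 192.2]
orientation: [-2.334, -2.103, -0.0]
ft_force: [-0.3, -0.2, -0.3]
width: 88.0
grasp_force: 0.0
```

Run:
```python
from h import *
t=img("top"); s=img("side")
o=readout.get_obs(); print(o["ee_pos"].round(1),o["ft_force"].round(1),o["orientation"].round(3),o["width"])
b=cv2.resize(t[160:250,235:360],None,fx=3,fy=3,interpolation=cv2.INTER_CUBIC);a=cv2.resize(s[150:240,250:375],None,fx=3,fy=3,interpolation=cv2.INTER_CUBIC)
cv2.imwrite("pics/p5.png",np.hstack([b,a]))
```

```text
[538.4 -60.7 192.2] [ 1.   0.4 -0.2] [-2.333 -2.104 -0.   ] 87.4707953630875
```

View pics/p5.png

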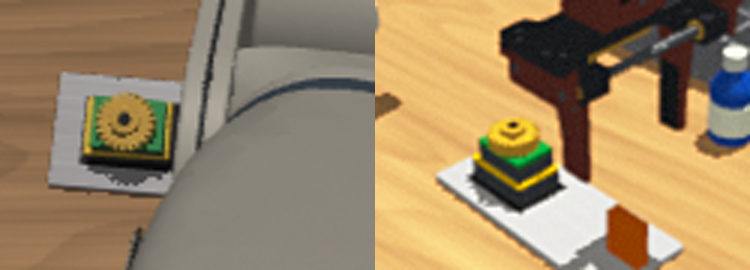

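Picture: the stack is complete; gear hub hole at top-crop (124,118), i.e. top pixel (276.3,199.3). The gripper is over the fin; I lower to grip it at z≈32.

servo_tool:
  plan:
    - [[-1,0,0,-0.7,0,0,0],[-1,0,0,-0.8,0,0,0],[-1,0,0,-0.6,0,0,0],[-1,0,0,-0.38,0,0,0],[-1,0,0,0,0,0,0]]

```text
t: 19.92
ee_pos: [536.5, -60.4, 90.1]
orientation: [-2.329, -2.102, 0.005]
ft_force: [-0.1, -0.7, -0.1]
width: 87.7
grasp_force: 0.0
```

servo_tool:
  plan:
    - [[-1,0,0,0,0,0,0],[1,0,0,0,0,0,0],[1,0,0,0,0,0,0],[1,0,0,0,0,0,0],[1,0,0,0,0,0,0]]

```text
t: 20.33
ee_pos: [538.8, -61.8, 94.1]
orientation: [2.333, 2.102, 0.002]
ft_force: [-0.3, -0.6, 0.3]
width: 64.6
grasp_force: 0.0
```

servo_tool:
  plan:
    - [[1,0,0,0,0,0,0],[1,0,0,0,0,0,0],[1,0,0,0,0,0,0],[1,0,0,0,0,0,0],[1,0,0,0,0,0,0]]

```text
t: 20.75
ee_pos: [538.2, -61.8, 93.1]
orientation: [-2.334, -2.103, 0.0]
ft_force: [-0.9, 0.2, 0.4]
width: 31.1
grasp_force: 0.0
```

servo_tool:
  plan:
    - [[1,0,0,0,0,0,0],[1,0,0,0,0,0,0],[1,0,0,0,0,0,0],[1,0,0,0,0,0,0],[1,0,0,0,0,0,0]]

```text
t: 21.17
ee_pos: [538.2, -61.8, 93.0]
orientation: [-2.334, -2.103, 0.0]
ft_force: [0.4, 0.2, -1.0]
width: 13.8
grasp_force: 30.0
```

Run:
```python
from h import *
t=img("top"); s=img("side")
print(ray("top",(276.3,199.3),68).round(1), ray("side",(250+136/3,150+125/3),68).round(1))
o=readout.get_obs(); print(o["ee_pos"].round(1),o["ft_force"].round(1),o["width"],o["moment"].round(2))
```

```text
[552.2  76.   68. ] [550.5  74.3  68. ]
[538.2 -61.8  93. ] [-0.6 -0.6 -1. ] 13.766093491610018 [-0.09  0.04 -0.1 ]
```

servo_tool:
  plan:
    - [[1,0,0.05,0,0,0,0],[1,0,0.1,0,0,0,0],[1,0,0.15,0,0,0,0],[1,0,0.2,0,0,0,0],[1,0,0.2,0,0,0,0]]

```text
t: 21.68
ee_pos: [538.2, -33.6, 93.0]
orientation: [2.334, 2.102, -0.0]
ft_force: [0.1, -4.7, -1.1]
width: 13.9
grasp_force: 30.0
```

servo_tool:
  plan:
    - [[1,0,0.2,0,0,0,0],[1,0,0.2,0,0,0,0],[1,0,0.15,0,0,0,0],[1,0,0.1,0,0,0,0],[1,0,0.05,0,0,0,0]]

```text
t: 22.1
ee_pos: [538.1, -5.0, 93.0]
orientation: [-2.333, -2.104, 0.0]
ft_force: [0.7, -4.5, -1.7]
width: 14.0
grasp_force: 30.0
```

Run:
```python
from h import *
t=img("top"); s=img("side")
o=readout.get_obs(); print(o["ee_pos"].round(1),o["ft_force"].round(1),o["width"],o["moment"].round(2))
b=cv2.resize(t[150:250,160:290],None,fx=3,fy=3,interpolation=cv2.INTER_CUBIC);a=cv2.resize(s[120:220,220:350],None,fx=3,fy=3,interpolation=cv2.INTER_CUBIC)
cv2.imwrite("pics/p6.png",np.hstack([b,a]))
```

```text
[538.2  -4.9  93. ] [-0.5  3.1 -2.2] 13.812725612002952 [0.42 0.01 0.  ]
```

View pics/p6.png

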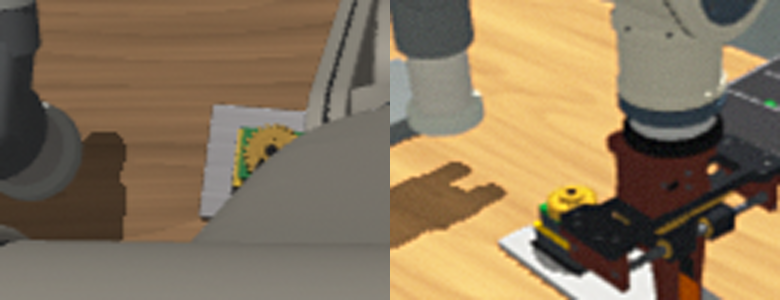

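Picture: stack intact and centred, sliding straight toward the ring, gripper well clear of the head. Continuing.

servo_tool:
  plan:
    - [[1,0,0.05,0,0,0,0],[1,0,0.1,0,0,0,0],[1,0,0.15,0,0,0,0],[1,0,0.2,0,0,0,0],[1,0,0.2,0,0,0,0]]

```text
t: 22.62
ee_pos: [538.2, 22.6, 93.0]
orientation: [-2.335, -2.102, 0.0]
ft_force: [-0.4, -3.3, -2.7]
width: 13.8
grasp_force: 30.0
```

servo_tool:
  plan:
    - [[1,0,0.2,0,0,0,0],[1,0,0.2,0,0,0,0],[1,0,0.2,0,0,0,0],[1,0,0.2,0,0,0,0],[1,0,0.2,0,0,0,0]]

```text
t: 23.03
ee_pos: [538.1, 63.2, 93.0]
orientation: [-2.334, -2.103, 0.0]
ft_force: [0.4, -3.5, -3.6]
width: 13.9
grasp_force: 30.0
```

servo_tool:
  plan:
    - [[1,0,0.2,0,0,0,0],[1,0,0.2,0,0,0,0],[1,0,0.15,0,0,0,0],[1,0,0.1,0,0,0,0],[1,0,0.05,0,0,0,0]]

```text
t: 23.45
ee_pos: [538.2, 90.9, 93.0]
orientation: [-2.333, -2.103, 0.0]
ft_force: [-0.0, -4.0, -2.5]
width: 14.0
grasp_force: 30.0
```

Run:
```python
from h import *
t=img("top"); s=img("side")
o=readout.get_obs(); print(o["ee_pos"].round(1),o["ft_force"].round(1),o["width"],o["moment"].round(2))
b=cv2.resize(t[130:250,120:250],None,fx=3,fy=3,interpolation=cv2.INTER_CUBIC);a=cv2.resize(s[80:200,190:320],None,fx=3,fy=3,interpolation=cv2.INTER_CUBIC)
cv2.imwrite("pics/p7.png",np.hstack([b,a]))
```

```text
[538.3  90.9  93. ] [-0.1  3.  -3.9] 13.872420968281956 [0.26 0.08 0.01]
```

View pics/p7.png

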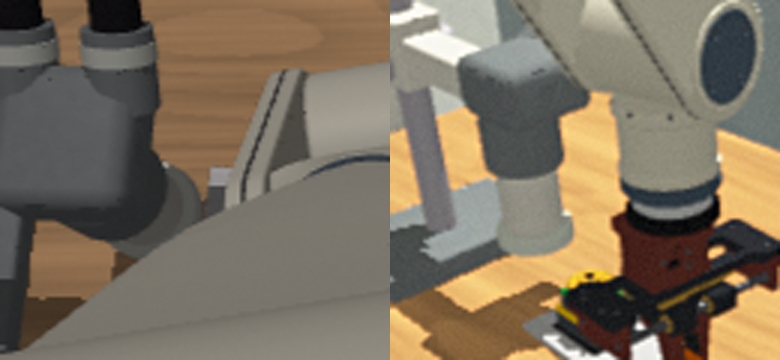

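Run:
```python
from h import *
for p in((197,197),(213,154)):
  for z in(200,250,300,350,400): print(p,ray("top",p,z).round())
for z in (200,250,260): print("head right edge",ray("top",(173,165),z).round())
# side: wrist left edge / head right edge 
for z in(120,160,200): print(z, proj("side",(538,91,z)).round(),proj("side",(538,262,z)).round())
```

```text
(197, 197) [532. 213. 200.]
(197, 197) [521. 199. 250.]
(197, 197) [510. 185. 300.]
(197, 197) [500. 172. 350.]
(197, 197) [489. 158. 400.]
(213, 154) [616. 185. 200.]
(213, 154) [600. 173. 250.]
(213, 154) [584. 161. 300.]
(213, 154) [568. 149. 350.]
(213, 154) [552. 137. 400.]
head right edge [596. 262. 200.]
head right edge [581. 245. 250.]
head right edge [578. 241. 260.]
120 [286. 174.] [242. 153.]
160 [285. 159.] [240. 139.]
200 [283. 144.] [238. 125.]
```

Run:
```python
from h import *
for off in(60,80,100):
  q=np.arctan2(91,538); c=np.array([538,91])-off*np.array([-np.sin(q),np.cos(q)])
  for z in(300,330,360,390): print(off,z,proj("side",(*c,z)).round())
# where would the far rim of a housing at +off project in top
for off in(60,80,90):
  c=np.array([538,91])+off*np.array([-np.sin(q),np.cos(q)])
  for z in(300,350,400): print("top",off,z,proj("top",(*c,z)).round())
s=img("side"); t=img("top")
cv2.imwrite("pics/p8.png",np.hstack([cv2.resize(s[0:200,180:380],None,fx=2,fy=2),cv2.resize(t[130:330,130:330],None,fx=2,fy=2)]))
```

```text
60 300 [302. 109.]
60 330 [302.  95.]
60 360 [301.  81.]
60 390 [300.  66.]
80 300 [310. 110.]
80 330 [310.  96.]
80 360 [309.  82.]
80 390 [309.  67.]
100 300 [318. 112.]
100 330 [318.  98.]
100 360 [318.  84.]
100 390 [317.  68.]
top 60 300 [219. 186.]
top 60 350 [211. 179.]
top 60 400 [203. 170.]
top 80 300 [207. 188.]
top 80 350 [199. 181.]
top 80 400 [189. 173.]
top 90 300 [201. 190.]
top 90 350 [192. 182.]
top 90 400 [183. 174.]
```

View pics/p8.png

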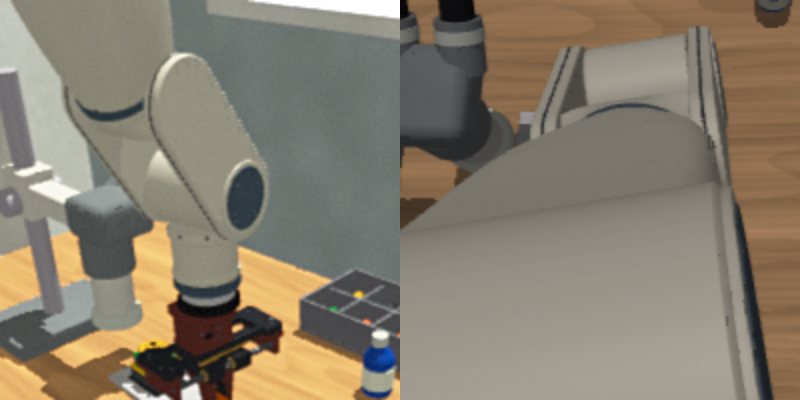

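Picture: the wrist fork's lower edge is at about z≈278 and its side at most 89 mm from the tool axis. At the final pose (TCP y≈164) it ends near y≈253, above and short of the microscope head (y≥262, z≤260), so it is clear. Finishing the slide.

servo_tool:
  plan:
    - [[1,0,0.05,0,0,0,0],[1,0,0.1,0,0,0,0],[1,0,0.15,0,0,0,0],[1,0,0.2,0,0,0,0],[1,0,0.2,0,0,0,0]]

```text
t: 24.07
ee_pos: [538.2, 118.8, 93.1]
orientation: [-2.335, -2.102, 0.0]
ft_force: [0.8, -3.0, -2.9]
width: 13.9
grasp_force: 30.0
```

servo_tool:
  plan:
    - [[1,0,0.2,0,0,0,0],[1,0,0.2,0,0,0,0],[1,0,0.15,0,0,0,0],[1,0,0.1,0,0,0,0],[1,0,0.05,0,0,0,0]]

```text
t: 24.48
ee_pos: [538.2, 147.0, 93.1]
orientation: [-2.333, -2.104, 0.0]
ft_force: [-0.2, -3.8, -4.0]
width: 13.9
grasp_force: 30.0
```

servo_tool:
  plan:
    - [[1,0,0.05,0,0,0,0],[1,0,0.1,0,0,0,0],[1,0,0.13,0,0,0,0],[1,0,0.1,0,0,0,0],[1,0,0.05,0,0,0,0]]

```text
t: 24.9
ee_pos: [538.3, 164.0, 93.0]
orientation: [-2.334, -2.103, -0.0]
ft_force: [0.2, -5.0, -2.9]
width: 13.7
grasp_force: 30.0
```

servo_tool:
  plan:
    - [[1,0,0,0,0,0,0],[1,0,0,0,0,0,0]]

```text
t: 25.07
ee_pos: [538.3, 164.1, 93.0]
orientation: [-2.334, -2.103, -0.001]
ft_force: [0.4, 3.3, -4.8]
width: 14.3
grasp_force: 30.0
```

servo_tool:
  plan:
    - [[-1,0,0,0,0,0,0],[-1,0,0,0,0,0,0],[-1,0,0,0,0,0,0],[-1,0,0,0,0,0,0],[-1,0,0,0,0,0,0]]

```text
t: 25.48
ee_pos: [538.5, 163.4, 93.3]
orientation: [2.334, 2.102, 0.001]
ft_force: [0.1, -0.4, -0.6]
width: 43.8
grasp_force: 0.0
```

servo_tool:
  plan:
    - [[-1,0,0,0,0,0,0],[-1,0,0,0,0,0,0],[-1,0,0,0,0,0,0],[-1,0,0,0.3,0,0,0],[-1,0,0,0.6,0,0,0]]

```text
t: 25.9
ee_pos: [536.7, 162.9, 127.7]
orientation: [-2.332, -2.101, 0.007]
ft_force: [0.2, 0.6, 0.6]
width: 77.5
grasp_force: 0.0
```

servo_tool:
  plan:
    - [[-1,0,0,0.6,0,0,0],[-1,0,-0.3,0.5,0,0,0],[-1,0,-0.8,0,0,0,0],[-1,0,-0.9,0,0,0,0],[-1,0,-0.9,0,0,0,0]]

```text
t: 26.32
ee_pos: [538.4, 46.7, 174.7]
orientation: [2.331, 2.104, 0.002]
ft_force: [0.5, 0.4, 0.9]
width: 87.8
grasp_force: 0.0
```

servo_tool:
  plan:
    - [[-1,-0.3,-0.9,0.3,0,0,0],[-1,-0.3,-0.9,0.3,0,0,0],[-1,-0.3,-0.9,0.3,0,0,0],[-1,-0.3,-0.9,0,0,0,0],[-1,-0.3,-0.9,0,0,0,0]]

```text
t: 26.73
ee_pos: [477.9, -134.3, 210.8]
orientation: [2.332, 2.102, 0.002]
ft_force: [0.9, 1.3, 0.5]
width: 87.9
grasp_force: 0.0
```

servo_tool:
  plan:
    - [[-1,0,-0.9,0,0,0,0],[-1,0,-0.9,0,0,0,0],[-1,0,-0.5,0,0,0,0],[-1,0,0,0,0,0,0],[-1,0,0,0,0,0,0]]

```text
t: 27.15
ee_pos: [478.0, -225.4, 209.7]
orientation: [2.336, 2.1, 0.0]
ft_force: [0.0, 0.2, -0.2]
width: 87.7
grasp_force: 0.0
```

Run:
```python
from h import *
t=img("top","tmp_t.png"); s=img("side","tmp_s.png")
print(readout.get_obs()["ee_pos"].round())
for n,i,R in(("top",t,(240,190,300,230)),("side",s,(270,170,320,215))):
    m=cv2.inRange(cv2.cvtColor(i,cv2.COLOR_BGR2HSV),(5,170,60),(16,255,255)); k=np.zeros_like(m); k[R[1]:R[3],R[0]:R[2]]=1; m*=k
    c=max(cv2.findContours(m,cv2.RETR_EXTERNAL,cv2.CHAIN_APPROX_NONE)[0],key=cv2.contourArea)
    print(n,cv2.minAreaRect(np.array([ray(n,p[0],50)[:2] for p in c],np.float32)))
b=cv2.resize(t[130:260,110:270],None,fx=2.5,fy=2.5,interpolation=cv2.INTER_CUBIC);a=cv2.resize(s[80:210,190:320],None,fx=2.5,fy=2.5,interpolation=cv2.INTER_CUBIC)
cv2.imwrite("pics/p9.png",np.hstack([b,a]))
```

```text
[ 478. -224.  209.]
top ((533.1251831054688, 150.6315460205078), (18.547534942626953, 15.589447975158691), 0.7160823941230774)
side ((522.0879516601562, 130.9688720703125), (71.06907653808594, 12.701826095581055), 48.05059051513672)
```

View pics/p9.png

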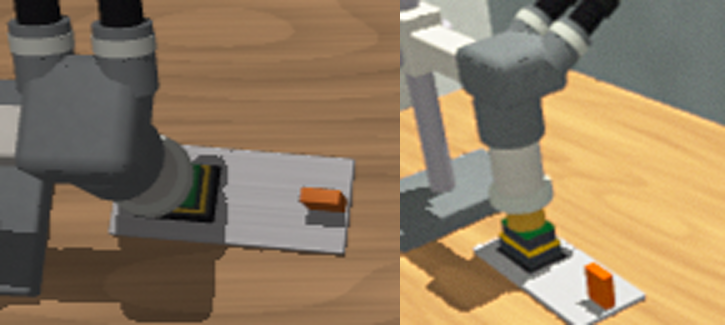

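Run:
```python
from h import *
t=cv2.imread("pics/tmp_t.png"); 
m=cv2.inRange(cv2.cvtColor(t,cv2.COLOR_BGR2HSV),(5,170,100),(16,255,255)); m[:, :215]=0; m[:,265:]=0; m[:190]=0; m[225:]=0
c=max(cv2.findContours(m,cv2.RETR_EXTERNAL,cv2.CHAIN_APPROX_NONE)[0],key=cv2.contourArea)
r=cv2.minAreaRect(np.array([ray("top",p[0],50)[:2] for p in c],np.float32)); print(r)
print("gear est",np.array(r[0])+[14.6,138.3])
```

```text
((537.4929809570312, 162.29901123046875), (34.14839172363281, 12.433845520019531), 83.62274932861328)
gear est [552.09298096 300.59901123]
```

The final picture shows the stack intact under the ring and the carrier flat. The gear is at about (552,301) against the lens at (552,304), which is within tolerance, so I'm handing in.

```bash
python3 -c "
from workcell import close_job
print(close_job())"
```

```text
the job is handed in; nothing more can be done
None
```

The job is handed in: yellow block, green block and gear are stacked on the carrier's mark, and the carrier was slid under the microscope and let go. By my measurements the gear is about 4 mm from the lens axis (limit 15 mm), but the hand-in call returned no verdict.

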